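# Unclip the dust-filter cover

## Robot

A 6-joint arm with a two-finger parallel gripper is mounted at the origin on the work surface. World frame = base frame: x ahead of the robot, y to its left, z up, the work surface at z = 0. Lengths are in m, angles in rad, forces in N, time in s.
With the tool pointing down it reaches from about 0.425 to 0.95 m from the base axis. Payload 3.5 kg.
Tool frame: the origin (TCP) lies midway between the tips of the shut fingers; the grasp point (between the pads) lies ctrl.hold_point_z behind it (ctrl.hold_point_z is the distance from the TCP to the grasp point, in m); z points along the fingers, x is the direction in which the jaws open and shut, and the axes are right-handed (so a half turn about z gives the same grasp; the last joint's range is limited). The gripper opens to 85 mm and grips with 20 to 120 N. Pads are 22 mm wide; open, the fingers measure 114 mm over their backs; the gripper's body (76 mm by 85 mm) begins 54 mm behind the grasp point. The pads swing forward as they close: fully open they stand 13 mm farther back than shut.
Start: joints at [-1.28, 0.286, 1.577, -0, 1.279, -0.15], TCP at [0.288, -0.61, 0.231] pointing down, gripper open.
Joint ranges: [-2.77, 2.77], [-0.9, 2.22], [0.21, 2.48], [-1.53, 4.67], [0.24, 2.81], [-2.84, 2.84]. Speed limits (rad/s): [2.79, 2.79, 3.14, 3.14, 3.14, 3.14].

## Interface

Orientations are given as a unit quaternion [x, y, z, w].
In Python, from plant import ctrl gives the robot as it stands.
- The arm moves only by the tool step_arm, never from a script. Its arguments are lists of equal length, an entry for each row: "gripper": the gripper's target within -1 to 1 (shut at 1, half-way at 0, fully open at -1); "linear": the shift along the tool's x, y, z in m, a list of three; "delta_rot": the turn, a rotation vector about the tool's x, y, z in degrees, a list of three. A call has 1 to 20 rows; each row is the pose to reach, as a shift and turn from the pose commanded when the call began, along the tool's axes at that moment; what a row does not reach only later rows make up. A row lasts 1/8 s, in which the tool goes at most 62.5 mm and 10.7 degrees, less where a joint would pass 70% of its speed; a pose out of reach is approached as far as the arm can. A call with a gripper value outside its range is refused whole. The fingers move at their own pace and stop on an object; "grip_force" is the grip in N (left out, the last holds). Time passes only in rows, so rows that repeat a pose let the fingers close. It gives the time, the measured TCP pose, the force and the opening at its end, in the units of the state.
- ctrl.get_state(): the state, without advancing time (a new reading comes with each control period).
- ctrl.read_camera(name): name is "side" or "top" or "wrist"; returns a dict with "frame" (480x640x3 uint8, red, green, blue), "fx", "fy", "cx", "cy" (pixels), "view" (4x4, takes a point from world to camera coordinates). Camera axes: x right, y down, z forward; pixel columns grow to the right and rows downward; lengths in m; the calibration is good to about 2 mm. A picture is of the moment at which its call begins. There is no depth.
- ctrl.sign_off(): hands the job in, once; it reports no verdict.
The state is a dict: "time": time; "qpos": joint angles; "dq": joint speeds; "joint_efforts": joint torques, N m; "eef_pos": TCP position; "tcp_rot": TCP orientation; "contact_force": force on the tool from outside, world axes, zero at the start; "wrist_torque": the same for the moment, N m; "opening": opening from 0.0 (shut) to 1.0 (fully open).
Only numpy, scipy, OpenCV 4.12 (cv2) and the standard library are available. Lean on these libraries where they do the work, as an engineer would, in place of code of your own. Each camera call takes 0.05 s, during which the arm holds its last target. There are 200 camera calls.

## Task

The dust-filter box on the workbench has to be opened so that the filter can be changed. Gently press its snap tab inward, towards the middle of the box, until the tab end of the cover springs up, then take the cover by its rib, lift it off the box and lay it gently, rib up, flat in the middle of the brown wooden board. Do not force the tab or tear the cover against it, and leave the jar, the tape roll and the sanding block alone.

Things in the scene. Friction and masses are not known exactly. Their poses are not given: they have to be found in the camera images.
- box: Grey plastic dust-filter box fixed to the bench, 170 (x) x 134 (y) x 70 mm. Origin: centre of its underside; +x runs from the tab end to the tongue end, where a round black hose stub sticks out. The cover lies in a recess in its top: recess floor 66, rim 70 mm up. At the +x end a fixed bridge (x = +74.5 to +85, underside 73, top 78 mm up) overhangs the cover's tongue by 7 mm.
- tab_root (a point): Fixed point of the box, at x = -59 mm, 70 mm up: where the grey snap tab, a blade 4 (x) x 18 (y) mm that ends 36 mm higher, comes out of the cover's window. From 6 mm up the blade is bent by use: it leans anywhere from 0.2 rad to -x to 0.35 rad to +x, not measured: find it by touch. Pushing fingers should stay 14 mm or more above this point, as the cover springs up under them.
- tab: The snap tab, origin at the root where it flexes, 30 mm below point tab_root. Its hook, just above the cover, overlaps the window's -x edge by 4 mm. Pushed towards the box's +x high on its -x face, it frees the cover after about 5 to 10 mm at 8 to 15 N, stiffening; some 3 mm on it bottoms out. It springs back when let go, and snaps off (fails) above 18 N. Pose does not show the bend of the upper part.
- cover: White plastic cover, loose, 0.1 to 0.2 kg: plate 146 (x) x 110 (y) x 4 mm, z up, origin in the centre of its underside, axes as the box's when clipped in (66 mm above the box's origin). A tongue 60 mm wide reaches to x = +81.5 under the bridge; the window for the tab is x = -61.5 to -36, 26 mm wide. To free the tongue, lift and draw the cover 8 mm to -x; then lift it over the tab.
- cover_grip (a point): Point to grip on the cover: centre of the white rib on the plate's middle, 50 mm long (x), 16 mm wide (y), from 4 to 40 mm above the cover's underside; this point is 30 mm above the underside.
- cover_tabend (a point): Point on the cover's underside near its tab end (x = -70 mm in the cover's frame): 66 mm above the box's origin when clipped in. Once the tab is pressed far enough, a spring lifts this end to about 76 mm and keeps it there, the cover sloping about 4 degrees; the tab may then be let go.
- board: Fixed brown wooden board, 210 (x) x 170 (y) x 15 mm thick, lying on the bench. Origin: centre of its underside.
- jar: Clear jar with a red lid, 68 mm across, 100 mm high, bystander. Origin: centre of its underside.
- tape: Tape roll lying flat, 96 mm across, 25 mm high, bystander. Origin: centre of its underside.
- sander: Wooden sanding block, 60 (x) x 110 (y) x 35 mm, bystander. Origin: centre of its underside.
Not all that is in view belongs to the job. Of the things shaped like the cover, the white one is meant.

How it is judged:
On the way, in this order (a step that is already met when the one before it is completed fails the run):
1. the tab is pressed and the cover's tab end has sprung up by 5 mm or more (z of cover_tabend in the frame of box between 0.071 and 0.095 m), for 0.2 s.
2. the cover is lifted at least 35 mm clear of its seat (z of cover in the frame of box above 0.101 m), for 0.1 s.
At the end, for the whole second after the job is handed in: The cover lies flat on the board, rib up (tilt under 0.08 rad, underside within 5 mm of the board's top), its centre within 30 mm of the board's centre, released and at rest (horizontal distance between cover and board below 0.03 m and z of cover in the frame of board between 0.01 and 0.02 m and angle between cover's own z axis and vertical below 0.08 rad and linear speed of cover below 0.02 m/s); the robot touches nothing.
It fails at once if the fingers or arm press the tab with more than 18 N: it snaps off (contact force between any of the fingers, the arm and tab above 18 N).
It fails at once if the cover is torn against the tab with more than 18 N (contact force between cover and tab above 18 N).
It fails at once if the cover is dropped or slammed on the board (over 45 N) (contact force between cover and board above 45 N).
It fails at once if a bystander is moved by more than 30 mm (distance of any of jar, tape, sander from where it was at the start of the episode above 0.03 m).
It also fails if it takes over 64 s, if anything falls off the work surface, if the arm or the gripper's body presses on something with over 40 N, if the wrist force passes 120 N, or if a joint passes its speed limit or range.

## Working session

There is one attempt and no reset: what is moved stays moved. The work goes in short steps, Python scripts to look and compute and a tool call to move; the robot and the scene stay as the last step left them, time stands still between calls to the robot, and variables do not carry over. Pictures are saved under pics/ and viewed, on a budget of 10 in all, crops included, one or two more only if the job needs it, and the job is handed in when it is done.

Besides the shell and the picture viewer there is one more tool, called after "Request:" as a command line: name --argument value ..., lists and objects as JSON in quotes. step_arm: Moves the arm, as the interface text tells. Its arguments: {"type":"object","properties":{"gripper":{"type":"array"},"linear":{"type":"array"},"delta_rot":{"type":"array"},"grip_force":{"type":"number"}},"required":["gripper","linear","delta_rot"]}

```bash
mkdir -p pics; ls; cat > h.py <<'E'
import numpy as np, cv2
from plant import ctrl
def cam(n):
    d=ctrl.read_camera(n); return d
def ray(d,u,v,z):
    V=np.array(d['view']); R=V[:3,:3]; t=V[:3,3]; c=-R.T@t
    r=R.T@np.array([(u-d['cx'])/d['fx'],(v-d['cy'])/d['fy'],1.])
    return c+r*(z-c[2])/r[2]
def proj(d,p):
    V=np.array(d['view']); q=V[:3,:3]@np.array(p)+V[:3,3]
    return np.array([d['fx']*q[0]/q[2]+d['cx'],d['fy']*q[1]/q[2]+d['cy']])
def save(d,n,crop=None,s=1):
    f=d['frame'] 
    if crop: f=f[crop[1]:crop[3],crop[0]:crop[2]]
    cv2.imwrite('pics/'+n,cv2.resize(f[:,:,::-1],None,fx=s,fy=s,interpolation=cv2.INTER_CUBIC))
E
python3 - <<'E'
from h import *
import pickle
D={}
for n in ('top','side'):
    d=cam(n); save(d,n+'0.png'); D[n]=d
    V=np.array(d['view']); print(n,d['fx'],-V[:3,:3].T@V[:3,3])
    print(V[:3,:3].round(3).tolist())
pickle.dump(D,open('d0.pkl','wb'))
print(ctrl.get_state(), ctrl.hold_point_z)
E
```

```text
pics
top 439.29864167638124 [ 0.34449042 -0.13162928  0.95750046]
[[0.051, -0.999, -0.006], [-0.972, -0.048, -0.23], [0.229, 0.018, -0.973]]
side 602.0193504043484 [0.09264502 0.66949848 1.14311143]
[[-0.865, -0.502, 0.005], [-0.383, 0.654, -0.652], [0.324, -0.566, -0.758]]
{'time': 0.1, 'qpos': array([-1.28000970e+00,  2.87123709e-01,  1.57801573e+00, -4.63383626e-06,
        1.27859796e+00, -1.50015248e-01]), 'dq': array([ 6.26047013e-04,  9.46884832e-05, -1.85867407e-03,  2.68814142e-04,
       -3.62945083e-04,  1.82287605e-04]), 'joint_efforts': array([ 2.30030906e-05, -4.07293332e+01, -2.93697381e+01, -1.84290793e-04,
        3.39119186e-03,  3.48458094e-06]), 'eef_pos': array([ 0.28784506, -0.60990036,  0.23006246]), 'tcp_rot': array([ 8.44589959e-01, -5.35412599e-01, -8.11185162e-04, -7.01400137e-04]), 'contact_force': array([ 0.44839975, -0.63670167, -0.80864616]), 'wrist_torque': array([ 0.03224463, -0.00404853, -0.01247631]), 'opening': 0.9963355272310722} 0.0187
```

View pics/top0.png

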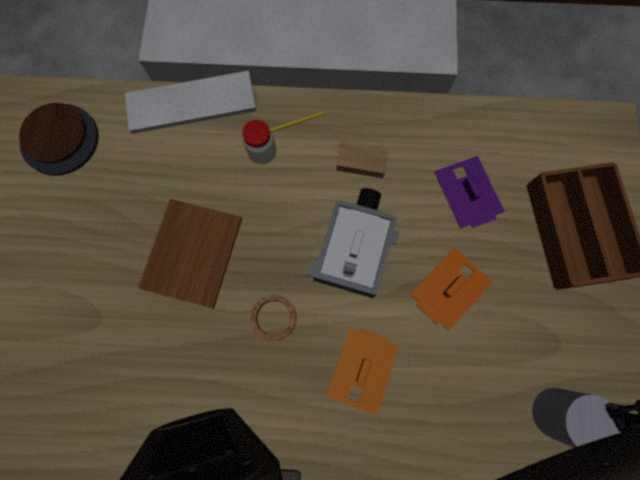

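View pics/side0.png

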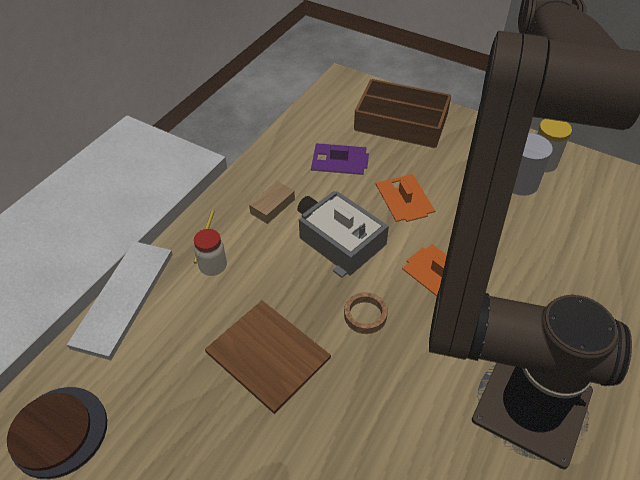

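Top view: the white cover sits in the grey box at (356,245), with the hose stub at (369,198) and the tab at (350,267). Possible mix-ups are the orange covers at (363,370) and (451,288), the purple one at (469,192) and the grey-white slab at (190,100). I choose the white cover in the box. The board is at (191,252), the jar at (257,138), the tape at (273,317) and the sander at (362,158).

```bash
python3 - <<'E'
from h import *
import pickle
D=pickle.load(open('d0.pkl','rb')); d=D['top']
hsv=cv2.cvtColor(d['frame'],cv2.COLOR_RGB2HSV)
def blob(m,u,v,z,name):
    m=cv2.morphologyEx(m.astype(np.uint8),cv2.MORPH_OPEN,np.ones((3,3)))
    n,l=cv2.connectedComponents(m); k=l[v,u]
    c=max(cv2.findContours((l==k).astype(np.uint8),cv2.RETR_EXTERNAL,cv2.CHAIN_APPROX_NONE)[0],key=cv2.contourArea)
    w=np.array([ray(d,*p[0],z)[:2] for p in c],np.float32)*1000
    r=cv2.minAreaRect(w); print(name,k,r,cv2.boxPoints(r).round().tolist())
for p in [(340,245),(190,250),(322,225),(335,262)]: print(hsv[p[1],p[0]])
H,S,Vv=[hsv[...,i].astype(int) for i in range(3)]
blob((S<30)&(Vv>125),340,245,.07,'cover')
b=hsv[250,190].astype(int)
blob((S>105)&(H<18)&(Vv>50),190,250,.015,'board')
for n,c in(('top',(290,170,420,310)),('side',(285,180,400,285))): save(D[n],n+'c.png',c,4 if n=='top' else 5)
a=cv2.imread('pics/topc.png');s=cv2.imread('pics/sidec.png')
a=cv2.resize(a,(390,420));s=cv2.resize(s,(400,420));cv2.imwrite('pics/crop1.png',np.hstack([a,s]))
for n,u,v in(('hose',369,192),): print(n,ray(d,u,v,.04))
E
```

```text
[114   9 137]
[ 13 177  78]
[19 93 99]
[113  15 135]
cover 28 ((543.7056274414062, -185.31617736816406), (107.30488586425781, 145.35888671875), 76.45514678955078) [[460.0, -220.0], [602.0, -254.0], [627.0, -150.0], [486.0, -116.0]]
board 14 ((524.4744873046875, 172.14410400390625), (172.9265594482422, 210.62608337402344), 78.26439666748047) [[404.0, 109.0], [610.0, 66.0], [645.0, 235.0], [439.0, 278.0]]
hose [ 0.67245648 -0.2127652   0.04      ]
```

View pics/crop1.png

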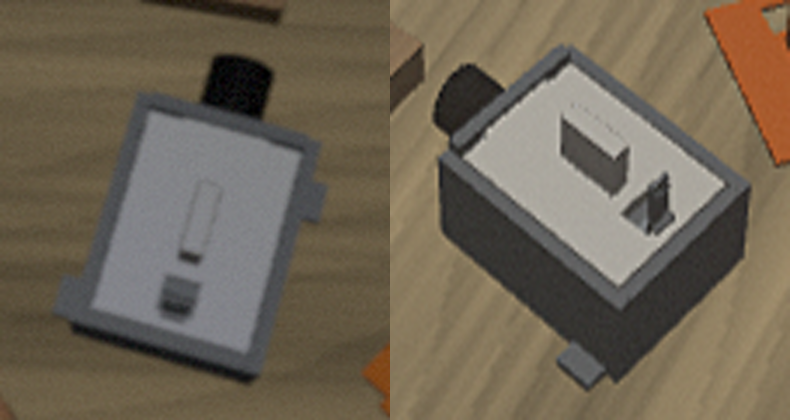

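The crop confirms it: a white cover with a rib and a snap tab, clipped into the grey box with the hose at the far end. The box's yaw is about -13.5°. Next I work out the approach move.

```bash
cat >> h.py <<'E'
from scipy.spatial.transform import Rotation as R_
C=np.array([.544,-.185]); YAW=np.radians(-13.5)
def box(x,y,z):
    c,s=np.cos(YAW),np.sin(YAW); return np.array([C[0]+c*x-s*y,C[1]+s*x+c*y,z])
def inbox(p):
    c,s=np.cos(YAW),np.sin(YAW); d=np.array(p[:2])-C; return np.array([c*d[0]+s*d[1],-s*d[0]+c*d[1],p[2]])
def delta(p,xang):
    "shift (mm) and turn (deg) in tool axes to TCP p, tool down, tool x at xang deg"
    st=ctrl.get_state(); R=R_.from_quat(st['tcp_rot']); a=np.radians(xang)
    x=np.array([np.cos(a),np.sin(a),0]);z=np.array([0,0,-1.]);T=R_.from_matrix(np.c_[x,np.cross(z,x),z])
    print('t',st['time'],'boxpos mm',(inbox(st['eef_pos'])*1000).round(1),'F',st['contact_force'].round(1))
    print('lin mm',(R.inv().apply(np.array(p)-st['eef_pos'])*1000).round(1),'rot',np.degrees((R.inv()*T).as_rotvec()).round(2))
E
python3 -c "
from h import *
delta(box(-.088,0,.16),-103.5)"
```

```text
t 0.1 boxpos mm [-149.9 -473.   230.1] F [ 0.4 -0.6 -0.8]
lin mm [-329.9 -344.3   70.9] rot [2.000e-02 1.200e-01 3.876e+01]
```

Request:
step_arm --gripper '[1,1,1,1,1,1,1,1,1,1,1,1]' --linear '[[-0.04,-0.042,0.0],[-0.08,-0.083,0.0],[-0.12,-0.125,0.01],[-0.16,-0.167,0.02],[-0.2,-0.209,0.03],[-0.24,-0.25,0.04],[-0.28,-0.292,0.055],[-0.31,-0.323,0.065],[-0.33,-0.344,0.071],[-0.33,-0.344,0.071],[-0.33,-0.344,0.071],[-0.33,-0.344,0.071]]' --delta_rot '[[0,0,5],[0,0,10],[0,0,15],[0,0,20],[0,0,25],[0,0,30],[0,0,35],[0,0,38.76],[0,0,38.76],[0,0,38.76],[0,0,38.76],[0,0,38.76]]'

```text
time: 1.6
eef_pos: [0.4582, -0.1663, 0.1606]
tcp_rot: [-0.619, 0.786, -0.0, -0.0]
contact_force: [-0.2, -0.6, 0.4]
opening: 0.001
```

```bash
python3 -c "
from h import *
delta(box(-.088,0,.09),-103.5)
w=cam('wrist'); save(w,'w1.png')
for x in (-61,-57): print(x,proj(w,box(x/1000,-.009,.07)),proj(w,box(x/1000,.009,.07)))
print(proj(w,box(.025,0,.106)),proj(w,box(-.025,0,.106)))
"
```

```text
t 1.6 boxpos mm [-87.8  -1.9 160.6] F [-0.2 -0.6  0.4]
lin mm [-1.9  0.3 70.6] rot [-0.03 -0.02 -0.08]
-61 [327.37301537 196.99622742] [295.23998067 197.04026467]
-57 [327.42579548 189.97096219] [295.12239794 190.0150677 ]
[309.57976592  14.35694398] [310.21840234 137.20703144]
```

View pics/w1.png

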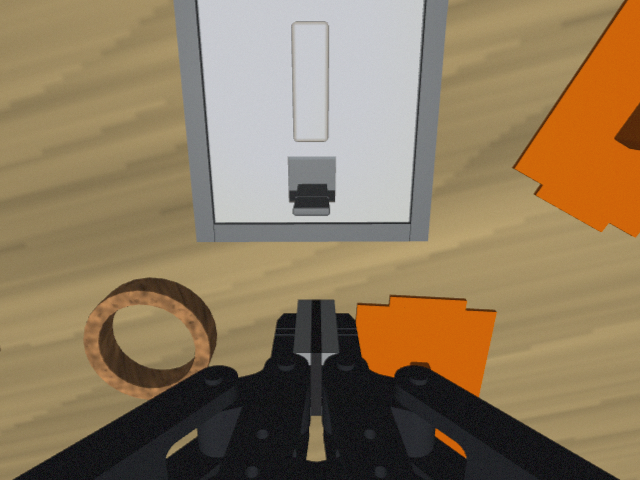

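The wrist view shows the rib spanning rows 20–141 around column 310, and the tab around rows 185–215. The rib comes out about 2 mm further to -x than predicted, so I shift the box estimate by that. The fingers are clear of the tape at (150,340). Going down.

```bash
sed -i 's/^C=.*/C=np.array([.5421,-.1845])/' h.py
```

Request:
step_arm --gripper '[1,1,1,1,1,1]' --linear '[[-0.002,0.002,0.025],[-0.002,0.002,0.05],[-0.002,0.002,0.065],[-0.002,0.002,0.0705],[-0.002,0.002,0.0705],[-0.002,0.002,0.0705]]' --delta_rot '[[0,0,0],[0,0,0],[0,0,0],[0,0,0],[0,0,0],[0,0,0]]'

```text
time: 2.4
eef_pos: [0.4576, -0.1633, 0.0908]
tcp_rot: [-0.619, 0.785, -0.001, 0.0]
contact_force: [-0.0, 0.5, 0.1]
opening: 0.002
```

Request:
step_arm --gripper '[1,1,1,1,1,1]' --linear '[[0,-0.001,0],[0,-0.002,0],[0,-0.003,0],[0,-0.004,0],[0,-0.005,0],[0,-0.005,0]]' --delta_rot '[[0,0,0],[0,0,0],[0,0,0],[0,0,0],[0,0,0],[0,0,0]]'

```text
time: 3.15
eef_pos: [0.4618, -0.164, 0.0898]
tcp_rot: [-0.619, 0.785, 0.0, -0.0]
contact_force: [0.2, -0.3, -0.0]
opening: 0.0
```

Request:
step_arm --gripper '[1,1,1,1,1]' --linear '[[0,-0.001,0],[0,-0.002,0],[0,-0.003,0],[0,-0.004,0],[0,-0.004,0]]' --delta_rot '[[0,0,0],[0,0,0],[0,0,0],[0,0,0],[0,0,0]]'

```text
time: 3.78
eef_pos: [0.4657, -0.1649, 0.0898]
tcp_rot: [-0.619, 0.785, -0.0, 0.0]
contact_force: [1.5, -0.1, -0.2]
opening: -0.002
```

Request:
step_arm --gripper '[1,1,1,1]' --linear '[[0,-0.001,0],[0,-0.002,0],[0,-0.003,0],[0,-0.003,0]]' --delta_rot '[[0,0,0],[0,0,0],[0,0,0],[0,0,0]]'

```text
time: 4.28
eef_pos: [0.4686, -0.1656, 0.0898]
tcp_rot: [-0.619, 0.785, -0.0, 0.0]
contact_force: [0.6, -0.1, -0.5]
opening: -0.0
```

Request:
step_arm --gripper '[1,1,1,1]' --linear '[[0,-0.001,0],[0,-0.002,0],[0,-0.003,0],[0,-0.003,0]]' --delta_rot '[[0,0,0],[0,0,0],[0,0,0],[0,0,0]]'

```text
time: 4.78
eef_pos: [0.4715, -0.1663, 0.0898]
tcp_rot: [-0.619, 0.785, 0.0, 0.0]
contact_force: [0.4, -0.2, -0.5]
opening: 0.003
```

Request:
step_arm --gripper '[1,1,1,1]' --linear '[[0,-0.001,0],[0,-0.002,0],[0,-0.0025,0],[0,-0.0025,0]]' --delta_rot '[[0,0,0],[0,0,0],[0,0,0],[0,0,0]]'

```text
time: 5.28
eef_pos: [0.4735, -0.1668, 0.0898]
tcp_rot: [-0.619, 0.785, 0.0, -0.0]
contact_force: [-2.1, -0.1, 1.8]
opening: -0.003
```

Request:
step_arm --gripper '[1,1,1,1]' --linear '[[0,-0.001,0],[0,-0.002,0],[0,-0.0025,0],[0,-0.0025,0]]' --delta_rot '[[0,0,0],[0,0,0],[0,0,0],[0,0,0]]'

```text
time: 5.78
eef_pos: [0.4757, -0.1673, 0.0897]
tcp_rot: [-0.619, 0.785, 0.001, -0.001]
contact_force: [-5.6, 1.2, 3.2]
opening: -0.003
```

Request:
step_arm --gripper '[1,1,1]' --linear '[[0,-0.001,0],[0,-0.0015,0],[0,-0.0015,0]]' --delta_rot '[[0,0,0],[0,0,0],[0,0,0]]'

```text
time: 6.15
eef_pos: [0.4767, -0.1675, 0.0897]
tcp_rot: [-0.619, 0.785, 0.001, -0.001]
contact_force: [-6.1, 1.6, 4.4]
opening: 0.003
```

Contact began at x ≈ 0.472, and the upward component of the force means the blade leans to +x. I go on in smaller steps and watch the cover with the cameras.

Request:
step_arm --gripper '[1,1,1]' --linear '[[0,-0.0005,0],[0,-0.001,0],[0,-0.001,0]]' --delta_rot '[[0,0,0],[0,0,0],[0,0,0]]'

```text
time: 6.52
eef_pos: [0.4774, -0.1677, 0.0896]
tcp_rot: [-0.619, 0.785, 0.002, -0.001]
contact_force: [-6.2, 1.1, 4.8]
opening: 0.001
```

Request:
step_arm --gripper '[1,1,1]' --linear '[[0,-0.0005,0],[0,-0.001,0],[0,-0.001,0]]' --delta_rot '[[0,0,0],[0,0,0],[0,0,0]]'

```text
time: 6.9
eef_pos: [0.478, -0.1678, 0.0896]
tcp_rot: [-0.619, 0.785, 0.002, -0.002]
contact_force: [-8.0, 1.5, 5.8]
opening: 0.0
```

```bash
python3 -c "
from h import *
import pickle
delta(box(-.06,0,.09),-103.5)
s=cam('side'); D=pickle.load(open('d0.pkl','rb'))
c=(285,180,400,285)
save(s,'s2.png',c,4); a=cv2.imread('pics/s2.png'); save(D['side'],'s0.png',c,4); cv2.imwrite('pics/cmp.png',np.hstack([cv2.resize(cv2.imread('pics/s0.png'),(400,365)),cv2.resize(a,(400,365))]))
"
```

```text
Traceback (most recent call last):
  File "h.py", line 19, in box
    c,s=np.cos(YAW),np.sin(YAW); return np.array([C[0]+c*x-s*y,C[1]+s*x+c*y,z])
               ^^^
NameError: name 'YAW' is not defined
```

```bash
sed -i 's/^C=.*/C=np.array([.5421,-.1845]); YAW=np.radians(-13.5)/' h.py
cat > cmp.py <<'E'
from h import *
import pickle
delta(box(-.06,0,.09),-103.5)
s=cam('side'); D=pickle.load(open('d0.pkl','rb'))
c=(285,180,400,285)
save(s,'s2.png',c,4); save(D['side'],'s0.png',c,4); cv2.imwrite('pics/cmp.png',np.hstack([cv2.resize(cv2.imread('pics/%s.png'%n),(400,365)) for n in ('s0','s2')]))
E
python3 cmp.py
```

```text
t 6.9 boxpos mm [-66.2   1.3  89.6] F [-8.   1.5  5.8]
lin mm [ 1.3 -6.2 -0.4] rot [0.31 0.02 0.03]
```

View pics/cmp.png

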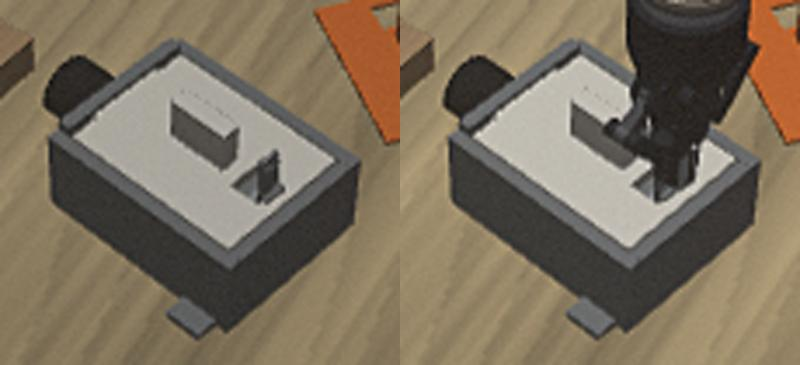

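The side view, before and now: the fingers are behind the tab and the cover is still down flush in its recess. I continue, checking numerically for a rise from here.

```bash
cat > rise.py <<'E'
from h import *
import pickle
st=ctrl.get_state(); print(st['time'],inbox(st['eef_pos']).round(4),'F',st['contact_force'].round(1),np.linalg.norm(st['contact_force']).round(1))
s=cam('side'); D=pickle.load(open('d0.pkl','rb'))['side']
# patch of the long +y edge near the tab end and, as a reference, near the tongue end
def patch(d,x):
    u,v=proj(d,box(x,.055,.07)).astype(int); return cv2.cvtColor(d['frame'],cv2.COLOR_RGB2GRAY)[v-8:v+8,u-8:u+8].astype(np.float32)
for x in (-.065,-.04,.06): print(x,np.abs(patch(s,x)-patch(D,x)).mean().round(1),cv2.phaseCorrelate(patch(D,x),patch(s,x)))
E
python3 rise.py
```

```text
6.95 [-0.0662  0.0013  0.0896] F [-7.7  1.4  5.3] 9.4
-0.065 15.0 ((-0.11552543654947733, -0.15143410395924128), 0.9391099130734801)
-0.04 15.6 ((-0.10589464146401895, -0.08039839020956663), 0.9619155675172806)
0.06 13.9 ((-0.04394582471001662, -0.27743875867387935), 1.014346422161907)
```

Request:
step_arm --gripper '[1,1,1]' --linear '[[0,-0.0005,0],[0,-0.001,0],[0,-0.001,0]]' --delta_rot '[[0,0,0],[0,0,0],[0,0,0]]'

```text
time: 7.38
eef_pos: [0.4787, -0.1679, 0.0895]
tcp_rot: [-0.619, 0.785, 0.003, -0.002]
contact_force: [-8.9, 1.9, 6.8]
opening: 0.001
```

```bash
python3 rise.py
```

```text
7.375 [-0.0656  0.0013  0.0895] F [-8.9  1.9  6.8] 11.4
-0.065 15.0 ((0.10614223743662343, -0.0048228422128708814), 0.9521788167767227)
-0.04 15.5 ((-0.10494161269894597, -0.06576649193835493), 0.9492377480491996)
0.06 14.1 ((0.008337728718439408, -0.13065564821792108), 1.0387577920337208)
```

Request:
step_arm --gripper '[1,1,1]' --linear '[[0,-0.0005,0],[0,-0.001,0],[0,-0.001,0]]' --delta_rot '[[0,0,0],[0,0,0],[0,0,0]]'

```text
time: 7.8
eef_pos: [0.4793, -0.1681, 0.0895]
tcp_rot: [-0.619, 0.785, 0.003, -0.002]
contact_force: [-10.1, 1.6, 7.5]
opening: 0.003
```

```bash
python3 rise.py
```

```text
7.8 [-0.0649  0.0013  0.0895] F [-10.1   1.6   7.5] 12.7
-0.065 15.1 ((0.03657144552510072, 0.018042747717283092), 0.943473001010716)
-0.04 15.6 ((-0.08930130715173767, 0.0496252995937585), 0.9493202799931169)
0.06 14.1 ((-0.046014100273531255, -0.19260295785822024), 1.0254157676827163)
```

Request:
step_arm --gripper '[1,1,1]' --linear '[[0,-0.0005,0],[0,-0.001,0],[0,-0.001,0]]' --delta_rot '[[0,0,0],[0,0,0],[0,0,0]]'

```text
time: 8.22
eef_pos: [0.48, -0.1682, 0.0894]
tcp_rot: [-0.619, 0.785, 0.003, -0.002]
contact_force: [-10.4, 1.1, 7.6]
opening: -0.002
```

```bash
python3 rise.py
```

```text
8.225 [-0.0642  0.0013  0.0894] F [-10.4   1.1   7.6] 12.9
-0.065 15.2 ((0.08925612341321987, 0.022687853686147008), 0.9438332924619317)
-0.04 15.6 ((-0.11048226477345402, 0.08612386240797587), 0.9531135354191065)
0.06 14.2 ((-0.005082559702323408, -0.0035114385710279805), 1.0043349876068532)
```

Request:
step_arm --gripper '[1,1,1]' --linear '[[0,-0.0005,0],[0,-0.001,0],[0,-0.001,0]]' --delta_rot '[[0,0,0],[0,0,0],[0,0,0]]'

```text
time: 8.65
eef_pos: [0.4806, -0.1684, 0.0893]
tcp_rot: [-0.619, 0.785, 0.004, -0.003]
contact_force: [-11.3, 1.8, 7.5]
opening: 0.001
```

```bash
python3 rise.py
```

```text
8.65 [-0.0635  0.0013  0.0893] F [-11.3   1.8   7.5] 13.7
-0.065 15.1 ((0.21432444414942253, -0.4920988791139731), 1.0373062063008547)
-0.04 15.8 ((-0.24786229352821287, -0.1075268211520175), 1.0113686202093959)
0.06 14.2 ((0.01667963623947699, -0.07109202232604339), 0.9824472274631262)
```

Request:
step_arm --gripper '[1,1,1]' --linear '[[0,-0.0005,0],[0,-0.001,0],[0,-0.001,0]]' --delta_rot '[[0,0,0],[0,0,0],[0,0,0]]'

```text
time: 9.07
eef_pos: [0.4814, -0.1685, 0.0892]
tcp_rot: [-0.619, 0.785, 0.004, -0.003]
contact_force: [-11.6, 1.4, 8.0]
opening: -0.001
```

```bash
python3 rise.py; python3 cmp.py
```

```text
9.075 [-0.0628  0.0013  0.0892] F [-11.6   1.4   8. ] 14.2
-0.065 23.5 ((-0.021648126869637352, -2.9823525071850874), 0.617957042530179)
-0.04 23.3 ((0.12870777814176204, -0.9182975745473296), 1.033372419886291)
0.06 15.9 ((0.07919433995732561, -0.5744701812266211), 0.926003631670028)
t 9.125 boxpos mm [-62.8   1.3  89.2] F [-13.1   1.3   8.2]
lin mm [ 1.3 -2.8 -0.8] rot [0.58 0.03 0.06]
```

View pics/cmp.png

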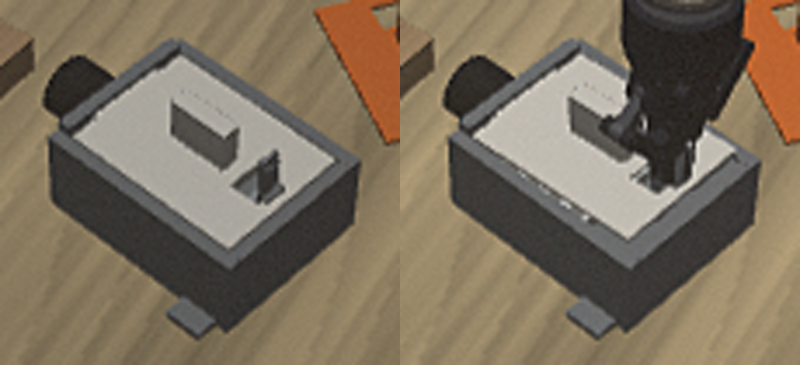

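The cover's tab end has sprung up: the image patch moved 3 px upward, and there is now a visible gap and shadow along its long edge. I let go of the tab by backing off, then raise the gripper and open it.

Request:
step_arm --gripper '[1,1,1,1,1,1,1,1,1,0,0,0]' --linear '[[0,0.002,0],[0,0.004,0],[0,0.007,0],[0,0.011,0],[0,0.018,0],[0,0.025,0],[0,0.025,-0.02],[0,0.025,-0.05],[0,0.025,-0.08],[0,0.025,-0.08],[0,0.025,-0.08],[0,0.025,-0.08]]' --delta_rot '[[0,0,0],[0,0,0],[0,0,0],[0,0,0],[0,0,0],[0,0,0],[0,0,0],[0,0,0],[0,0,0],[0,0,0],[0,0,0],[0,0,0]]'

```text
time: 10.68
eef_pos: [0.4594, -0.1631, 0.1682]
tcp_rot: [-0.619, 0.785, 0.001, -0.0]
contact_force: [-0.5, 0.1, 0.3]
opening: 0.499
```

```bash
python3 rise.py; python3 -c "
from h import *
delta(box(.001,0,.165),-103.5)
delta(box(.001,0,.085),-103.5)
w=cam('wrist'); save(w,'w2.png')
for p in ((.0275,0,.109),(-.023,0,.113),(-.023,.008,.113),(-.023,-.008,.113)): print(p,proj(w,box(*p)).round(1))
"
```

```text
10.675 [-0.0854  0.0015  0.1682] F [-0.5  0.1  0.3] 0.6
-0.065 19.8 ((-0.059587740172089454, -2.8966050450495118), 0.6938339360058308)
-0.04 18.8 ((0.08724281293654279, -0.8796180523008577), 0.9985045613721013)
0.06 10.6 ((0.03815586210287503, -0.5049160397204204), 0.9149841675534844)
t 10.725 boxpos mm [-85.3   1.5 168.3] F [-0.4 -0.3  0.4]
lin mm [  1.5 -86.3   3. ] rot [ 0.15  0.05 -0.  ]
t 10.725 boxpos mm [-85.3   1.5 168.3] F [-0.4 -0.3  0.4]
lin mm [  1.5 -86.5  83. ] rot [ 0.15  0.05 -0.  ]
(0.0275, 0, 0.109) [318.1  15.5]
(-0.023, 0, 0.113) [317.9 137.7]
(-0.023, 0.008, 0.113) [300.3 137.7]
(-0.023, -0.008, 0.113) [335.5 137.7]
```

View pics/w2.png

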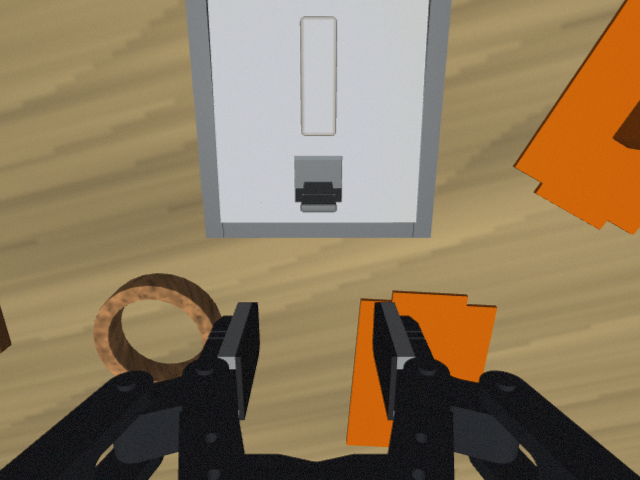

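The wrist view shows the rib at columns 301–337 and rows 16–136, within about 2 px of prediction, and the tab end still up. I move over the rib, tilt the tool 4° to match the slope and go down.

Request:
step_arm --gripper '[0,0,0,0,0,0,0,0,0,0,0,0]' --linear '[[0.0015,-0.02,0.0],[0.0015,-0.045,0.0],[0.0015,-0.07,0.0],[0.0015,-0.0865,0.0],[0.0015,-0.0865,0.0],[0.0015,-0.0865,0.02],[0.0015,-0.0865,0.04],[0.0015,-0.0865,0.06],[0.0015,-0.0865,0.075],[0.0015,-0.0865,0.082],[0.0015,-0.0865,0.082],[0.0015,-0.0865,0.082]]' --delta_rot '[[0,0,0],[0,0,0],[-2,0,0],[-4,0,0],[-4,0,0],[-4,0,0],[-4,0,0],[-4,0,0],[-4,0,0],[-4,0,0],[-4,0,0],[-4,0,0]]'

```text
time: 12.28
eef_pos: [0.5446, -0.1856, 0.0886]
tcp_rot: [-0.619, 0.785, 0.027, -0.021]
contact_force: [-0.5, -0.5, 0.0]
opening: 0.503
```

Request:
step_arm --gripper '[0.3,0.45,0.6,0.8,1,1,1,1]' --linear '[[0,0,0],[0,0,0],[0,0,0],[0,0,0],[0,0,0],[0,0,0],[0,0,0],[0,0,0]]' --delta_rot '[[0,0,0],[0,0,0],[0,0,0],[0,0,0],[0,0,0],[0,0,0],[0,0,0],[0,0,0]]' --grip_force 50

```text
time: 13.28
eef_pos: [0.5442, -0.1853, 0.0882]
tcp_rot: [-0.619, 0.785, 0.027, -0.021]
contact_force: [-1.1, 2.2, 5.4]
opening: 0.176
```

```bash
python3 rise.py; python3 -c "
from h import *
delta(box(.001,0,.085),-103.5)
"
```

```text
13.275 [ 0.0022 -0.0003  0.0882] F [-1.1  2.2  5.4] 5.9
-0.065 26.1 ((0.03257022051483904, -3.208612257418702), 0.5218864758498967)
-0.04 26.8 ((0.13661844650854427, -1.0784171050739406), 1.0407695220783353)
0.06 19.5 ((0.034107931269703684, -0.7039753920943976), 0.9870179975405335)
t 13.325 boxpos mm [ 2.2 -0.3 88.2] F [-0.5  1.2  4.4]
lin mm [-0.3  1.   3.3] rot [ 3.98  0.01 -0.01]
```

The opening is 15 mm, so the rib is gripped. Next I lift slightly and draw the cover 8 mm to -x.

Request:
step_arm --gripper '[1,1,1,1,1,1,1,1,1]' --linear '[[0,0,-0.001],[0,0.001,-0.0015],[0,0.002,-0.0015],[0,0.0035,-0.0015],[0,0.005,-0.0015],[0,0.0065,-0.0015],[0,0.008,-0.0015],[0,0.0085,-0.0015],[0,0.0085,-0.0015]]' --delta_rot '[[0,0,0],[0,0,0],[0,0,0],[0,0,0],[0,0,0],[0,0,0],[0,0,0],[0,0,0],[0,0,0]]'

```text
time: 14.45
eef_pos: [0.5359, -0.1833, 0.09]
tcp_rot: [-0.619, 0.785, 0.027, -0.022]
contact_force: [-0.5, -0.5, -1.8]
opening: 0.179
```

```bash
python3 -c "
from h import *
delta(box(.001,0,.085),-103.5)
s=cam('side');save(s,'s3.png',(285,160,400,265),4)
"
```

```text
t 14.45 boxpos mm [-6.3 -0.3 90. ] F [-0.5 -0.5 -1.8]
lin mm [-0.3 -7.6  4.5] rot [ 3.99 -0.   -0.  ]
```

View pics/s3.png

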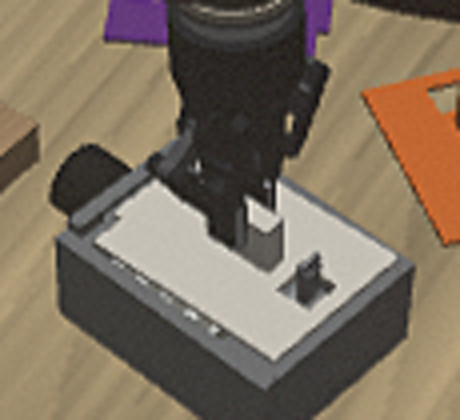

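The side view shows the cover drawn back: the tongue edge at (110,225) is clear of the bridge and the tab stands in the window at (310,280). Forces are near zero. Now straight up, slowly over the tab.

Request:
step_arm --gripper '[1,1,1,1,1]' --linear '[[0,0.0002,-0.003],[0,0.0004,-0.006],[0,0.0006,-0.009],[0,0.0008,-0.012],[0,0.0008,-0.012]]' --delta_rot '[[0,0,0],[0,0,0],[0,0,0],[0,0,0],[0,0,0]]'

```text
time: 15.12
eef_pos: [0.5362, -0.1835, 0.1024]
tcp_rot: [-0.619, 0.785, 0.027, -0.021]
contact_force: [-0.2, 0.1, -1.7]
opening: 0.177
```

Request:
step_arm --gripper '[1,1,1,1,1]' --linear '[[0,0.0003,-0.004],[0,0.0006,-0.008],[0,0.0008,-0.012],[0,0.001,-0.014],[0,0.001,-0.014]]' --delta_rot '[[0,0,0],[0,0,0],[0,0,0],[0,0,0],[0,0,0]]'

```text
time: 15.75
eef_pos: [0.536, -0.1834, 0.1162]
tcp_rot: [-0.619, 0.785, 0.027, -0.022]
contact_force: [-0.7, 1.0, -1.6]
opening: 0.18
```

Request:
step_arm --gripper '[1,1,1,1,1,1,1,1,1]' --linear '[[0,0.0004,-0.006],[0,0.0008,-0.012],[0,0.0014,-0.02],[0,0.0021,-0.03],[0,0.0032,-0.045],[0,0.0045,-0.065],[0,0.0052,-0.075],[0,0.0052,-0.075],[0,0.0052,-0.075]]' --delta_rot '[[0,0,0],[0,0,0],[0,0,0],[0,0,0],[0,0,0],[0,0,0],[0,0,0],[2,0,0],[4,0,0]]'

```text
time: 16.88
eef_pos: [0.5355, -0.1831, 0.1905]
tcp_rot: [-0.619, 0.785, -0.0, 0.0]
contact_force: [0.3, 0.4, -2.0]
opening: 0.178
```

```bash
python3 -c "
from h import *
delta(np.array([.5245,.1721,.19]),-101.74)
print(inbox(ctrl.get_state()['eef_pos']))
s=cam('side');t=cam('top');save(s,'a.png',(250,90,450,290),2);save(t,'b.png',(250,100,450,300),2)
cv2.imwrite('pics/lift.png',np.hstack([cv2.imread('pics/a.png'),cv2.imread('pics/b.png')]))
"
```

```text
t 16.875 boxpos mm [ -6.8  -0.2 190.5] F [ 0.3  0.4 -2. ]
lin mm [-342.8   93.6    0.5] rot [-0.05  0.02 -1.76]
[-6.79019933e-03 -1.72042786e-04  1.90515738e-01]
```

View pics/lift.png

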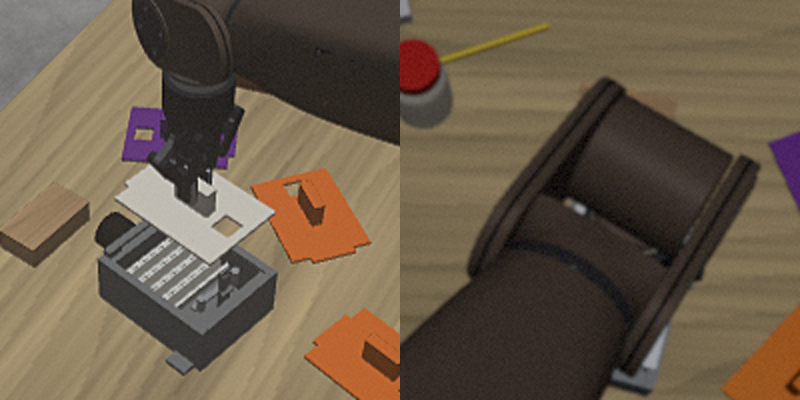

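The cover is free and level in the grip, with the open box below it. Carrying it to the board.

Request:
step_arm --gripper '[1,1,1,1,1,1,1,1,1,1,1,1,1,1,1,1]' --linear '[[-0.01,0.003,0],[-0.03,0.008,0],[-0.06,0.016,0],[-0.095,0.026,0],[-0.13,0.035,0],[-0.165,0.045,0],[-0.2,0.055,0],[-0.235,0.064,0],[-0.27,0.074,0],[-0.3,0.082,0],[-0.32,0.087,0],[-0.335,0.0915,0],[-0.343,0.0936,0],[-0.343,0.0936,0],[-0.343,0.0936,0],[-0.343,0.0936,0]]' --delta_rot '[[0,0,0],[0,0,0],[0,0,0],[0,0,0],[0,0,0],[0,0,0],[0,0,-1],[0,0,-1.76],[0,0,-1.76],[0,0,-1.76],[0,0,-1.76],[0,0,-1.76],[0,0,-1.76],[0,0,-1.76],[0,0,-1.76],[0,0,-1.76]]'

```text
time: 18.98
eef_pos: [0.5252, 0.1714, 0.1912]
tcp_rot: [-0.631, 0.776, -0.0, -0.0]
contact_force: [0.4, -0.8, -2.3]
opening: 0.176
```

Request:
step_arm --gripper '[1,1,1,1,1,1,1,1,1,1]' --linear '[[0,0,0.02],[0,0,0.045],[0,0,0.07],[0,0,0.095],[0,0,0.115],[0,0,0.13],[0,0,0.14],[0,0,0.147],[0,0,0.15],[0,0,0.15]]' --delta_rot '[[0,0,0],[0,0,0],[0,0,0],[0,0,0],[0,0,0],[0,0,0],[0,0,0],[0,0,0],[0,0,0],[0,0,0]]'

```text
time: 20.23
eef_pos: [0.5252, 0.1721, 0.0414]
tcp_rot: [-0.631, 0.776, -0.0, 0.0]
contact_force: [-0.2, -0.3, -1.3]
opening: 0.178
```

```bash
python3 -c "
from h import *
delta(np.array([.5245,.1721,.032]),-101.74)
"
```

```text
t 20.225 boxpos mm [-99.6 342.8  41.4] F [-0.2 -0.3 -1.3]
lin mm [0.1 0.7 9.4] rot [-0.02  0.01 -0.  ]
```

Request:
step_arm --gripper '[1,1,1,1,1,1,1]' --linear '[[0,0,0.001],[0,0,0.002],[0,0,0.003],[0,0,0.004],[0,0,0.005],[0,0,0.006],[0,0,0.006]]' --delta_rot '[[0,0,0],[0,0,0],[0,0,0],[0,0,0],[0,0,0],[0,0,0],[0,0,0]]'

```text
time: 21.1
eef_pos: [0.5249, 0.172, 0.035]
tcp_rot: [-0.631, 0.776, 0.0, -0.0]
contact_force: [0.1, 0.1, -1.5]
opening: 0.175
```

Request:
step_arm --gripper '[1,1,1,1]' --linear '[[0,0,0.0005],[0,0,0.001],[0,0,0.0015],[0,0,0.0015]]' --delta_rot '[[0,0,0],[0,0,0],[0,0,0],[0,0,0]]'

```text
time: 21.6
eef_pos: [0.525, 0.172, 0.0336]
tcp_rot: [-0.631, 0.776, 0.0, -0.0]
contact_force: [-0.2, 0.0, -2.0]
opening: 0.178
```

Request:
step_arm --gripper '[1,1,1,1]' --linear '[[0,0,0.0005],[0,0,0.001],[0,0,0.0015],[0,0,0.0015]]' --delta_rot '[[0,0,0],[0,0,0],[0,0,0],[0,0,0]]'

```text
time: 22.1
eef_pos: [0.525, 0.172, 0.0321]
tcp_rot: [-0.631, 0.776, 0.0, -0.0]
contact_force: [0.5, 0.5, -0.9]
opening: 0.176
```

Request:
step_arm --gripper '[1,1,1,1]' --linear '[[0,0,0.0005],[0,0,0.001],[0,0,0.0015],[0,0,0.0015]]' --delta_rot '[[0,0,0],[0,0,0],[0,0,0],[0,0,0]]'

```text
time: 22.6
eef_pos: [0.5251, 0.1721, 0.0318]
tcp_rot: [-0.631, 0.776, 0.0, -0.0]
contact_force: [-3.5, -0.4, 6.1]
opening: 0.171
```

The cover has touched down at about 6 N. I open the fingers gently and rise.

Request:
step_arm --gripper '[0.7,0.6,0.5,0.3,0.1,0,0,0,0,0,0,0,0]' --linear '[[0,0,0],[0,0,0],[0,0,0],[0,0,0],[0,0,0],[0,0,0],[0,0,-0.01],[0,0,-0.03],[0,0,-0.06],[0,0,-0.1],[0,0,-0.14],[0,0,-0.15],[0,0,-0.15]]' --delta_rot '[[0,0,0],[0,0,0],[0,0,0],[0,0,0],[0,0,0],[0,0,0],[0,0,0],[0,0,0],[0,0,0],[0,0,0],[0,0,0],[0,0,0],[0,0,0]]'

```text
time: 24.22
eef_pos: [0.5252, 0.172, 0.1812]
tcp_rot: [-0.631, 0.776, -0.0, 0.001]
contact_force: [-0.1, -0.1, -0.1]
opening: 0.505
```

```bash
python3 -c "
from h import *
s=cam('side');w=cam('wrist');save(s,'a.png',(180,230,380,430),2);save(w,'b.png');b=cv2.resize(cv2.imread('pics/b.png'),(400,300));b=cv2.copyMakeBorder(b,0,100,0,0,0)
cv2.imwrite('pics/fin.png',np.hstack([cv2.imread('pics/a.png'),b]))
hsv=cv2.cvtColor(s['frame'],cv2.COLOR_RGB2HSV); m=((hsv[...,1]<40)&(hsv[...,2]>150)).astype(np.uint8); m[:230]=0;m[430:]=0;m[:,:180]=0;m[:,380:]=0
c=max(cv2.findContours(cv2.morphologyEx(m,cv2.MORPH_CLOSE,np.ones((15,15))),0,1)[0],key=cv2.contourArea)
W=np.array([ray(s,*p[0],.019)[:2] for p in c],np.float32)*1000; print(cv2.minAreaRect(W)); print(ctrl.get_state()['time'],ctrl.get_state()['contact_force'])
"
```

```text
((528.566162109375, 171.0334014892578), (109.73670959472656, 154.34197998046875), 78.3187255859375)
24.325 [ 0.27305858 -0.28885606 -0.93736254]
```

View pics/fin.png

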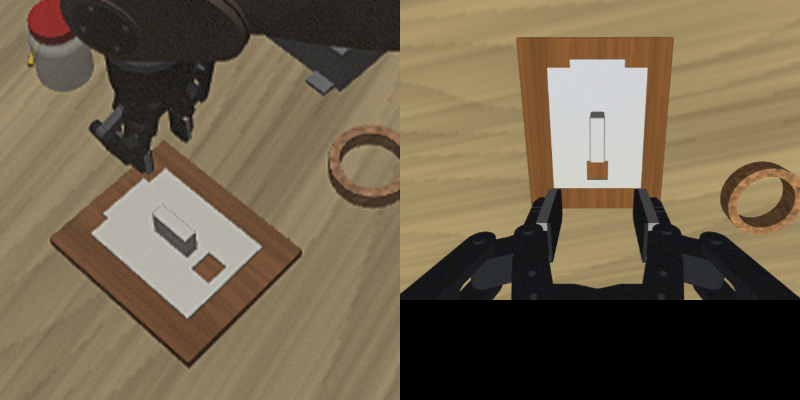

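The cover lies flat with its rib up, centred on the board: the measured outline, tongue included, is centred at (529,171) mm against the board's (524,172). The gripper is clear.

```bash
python3 -c "
from plant import ctrl
print(ctrl.sign_off())"
```

```text
the job is handed in; nothing more can be done
None
```

The cover is off the dust-filter box and lies flat, rib up, in the middle of the board, and I handed the job in at about 24 s of the 64 s allowed. No verdict is reported, so the results below are my own checks.

- **Tab:** I pressed it in small steps. The tab end of the cover sprang up at about 14–15.5 N, below the 18 N limit. It stayed up after I let go, as the side camera confirmed.
- **Lift-off:** I gripped the rib, drew the cover 8.5 mm to -x to free the tongue, and lifted it over the tab. The forces I read after each step of this were about 2 N or less.
- **Laying down:** Touchdown on the board was about 6 N, against the 45 N limit.
- **Final position:** The cover's measured outline, tongue included, is centred about 4 mm from the board's centre. I judged flatness by eye from the last picture and did not measure the tilt. The fingers are open and about 15 cm above it.
- **Bystanders:** The arm never came near the jar, tape or sander. The jar and tape look in place in the last picture. The sander is not in that view, and I did not measure any of the three at the end.
- **Checks that disagreed:** The wrist camera put the box about 2 mm further to -x than the top camera did, and I used the corrected position. Brightness differences in my check for the cover rising were unreliable, so I went by image shift and the pictures instead.

I viewed 10 pictures.

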